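# Feel round the rim of the singing bowl

### The job

Check the rim of the big quartz bowl on the wooden stand for chips: put your fingertips lightly on the rim over the stand's tab, run them once all the way round the rim, clockwise as seen from above, until they are back over the tab, then take the hand away. Press gently, never hard enough to push the sprung cushion down to its stop, and do not pinch, lift, tip or shift the bowl; leave the small bowl, the mallet and the bell alone.

Things in the scene. Friction and masses are not known exactly. Their poses are not given: they have to be found in the camera images.
- bowl: Big frosted white quartz bowl, loose on the stand's cushion: 176 mm across, 134 mm high, wall 11 mm thick, flat-topped rim 12 mm wide, smooth (friction about 0.4), about 0.85 kg. Origin: centre of its underside; x towards the stand's tab, z up. The middle line of the rim is a circle of radius 82 mm; the rim's top is 134 mm above the origin (176 mm above the table).
- stand: Fixed light-wood stand under the big bowl: a round base 170 mm across and 14 mm high with one flat tab, 44 mm wide, that sticks out to 130 mm from the centre along the stand's x axis and shows from above beyond the rim. It can be turned any way. Origin: centre of its underside, on the table.
- cushion (a joint): How far the black cushion plate under the bowl (166 mm across, top 42 mm above the table, a 10 mm high rubber ring round its edge keeps the bowl centred within a few mm) has sunk on its springs, m. 0 = up (at rest), stop at 0.015. It moves straight down and springs back; it starts to sink at 1 to 4 N of push and then takes 0.45 N more per mm.
- small_bowl: A smaller loose bowl of the same white quartz standing straight on the table, 114 mm across, 82 mm high. Not part of the job. Origin: centre of its underside.
- mallet: A loose wooden mallet with a thick round head lying on the table, 200 mm long, 34 mm thick at the head. Not part of the job. Origin: at table height, half-way along; x towards the head.
- bell: A small loose brass hand bell, 56 mm across, 90 mm high, standing on the table. Not part of the job. Origin: centre of its underside.
- rim0: Stretch 0 of the big bowl's rim, 29 mm long (20 degrees), moving with the bowl and not marked by eye. Origin: on top of the rim, at the middle of the stretch. This is the stretch over the stand's tab.
- rim1: Stretch 1 of the big bowl's rim, 29 mm long (20 degrees), moving with the bowl and not marked by eye. Origin: on top of the rim, at the middle of the stretch. It lies 45 degrees clockwise, seen from above, from the stretch over the tab.
- rim2: Stretch 2 of the big bowl's rim, 29 mm long (20 degrees), moving with the bowl and not marked by eye. Origin: on top of the rim, at the middle of the stretch. It lies 90 degrees clockwise, seen from above, from the stretch over the tab.
- rim3: Stretch 3 of the big bowl's rim, 29 mm long (20 degrees), moving with the bowl and not marked by eye. Origin: on top of the rim, at the middle of the stretch. It lies 135 degrees clockwise, seen from above, from the stretch over the tab.
- rim4: Stretch 4 of the big bowl's rim, 29 mm long (20 degrees), moving with the bowl and not marked by eye. Origin: on top of the rim, at the middle of the stretch. It lies 180 degrees clockwise, seen from above, from the stretch over the tab.
- rim5: Stretch 5 of the big bowl's rim, 29 mm long (20 degrees), moving with the bowl and not marked by eye. Origin: on top of the rim, at the middle of the stretch. It lies 225 degrees clockwise, seen from above, from the stretch over the tab.
- rim6: Stretch 6 of the big bowl's rim, 29 mm long (20 degrees), moving with the bowl and not marked by eye. Origin: on top of the rim, at the middle of the stretch. It lies 270 degrees clockwise, seen from above, from the stretch over the tab.
- rim7: Stretch 7 of the big bowl's rim, 29 mm long (20 degrees), moving with the bowl and not marked by eye. Origin: on top of the rim, at the middle of the stretch. It lies 315 degrees clockwise, seen from above, from the stretch over the tab.
Things that resemble listed ones, but are neither listed nor needed, are in the scene too. Several things look just like the stand: the one meant starts farthest from the robot's base.

How it is judged:
On the way, in this order (a step that is already met when the one before it is completed fails the run):
1. a fingertip touches the rim of the big bowl over the tab (contact force between the fingers and rim0 above 0.3 N), for 0.05 s.
2. then touches the rim 45 degrees farther round, clockwise (contact force between the fingers and rim1 above 0.3 N), for 0.05 s.
3. then touches the rim 90 degrees farther round, clockwise (contact force between the fingers and rim2 above 0.3 N), for 0.05 s.
4. then touches the rim 135 degrees farther round, clockwise (contact force between the fingers and rim3 above 0.3 N), for 0.05 s.
5. then touches the rim 180 degrees farther round, clockwise (contact force between the fingers and rim4 above 0.3 N), for 0.05 s.
6. then touches the rim 225 degrees farther round, clockwise (contact force between the fingers and rim5 above 0.3 N), for 0.05 s.
7. then touches the rim 270 degrees farther round, clockwise (contact force between the fingers and rim6 above 0.3 N), for 0.05 s.
8. then touches the rim 315 degrees farther round, clockwise (contact force between the fingers and rim7 above 0.3 N), for 0.05 s.
9. and touches the rim over the tab again, the lap complete (contact force between the fingers and rim0 above 0.3 N), for 0.05 s.
At the end, for the whole second after the job is handed in: The bowl stands at rest and upright (within 0.05 rad) on the raised cushion (sunk less than 3 mm), within 12 mm of the stand's centre, and is touched by nothing but the cushion (horizontal distance between bowl and stand below 0.012 m and z of bowl in the frame of stand below 0.047 m and angle between bowl's own z axis and vertical below 0.05 rad and value of joint cushion below 0.003 m and linear speed of bowl below 0.02 m/s).
It fails at once if the bowl is pressed hard: cushion down to its stop (sunk over 14 mm) or over 18 N on the bowl (value of joint cushion above 0.014 m or contact force between any of the fingers, the arm and bowl above 18 N).
It fails at once if the bowl is lifted over 8 mm, tipped over 0.12 rad or shifted over 15 mm (z of bowl in the frame of stand above 0.05 m or angle between bowl's own z axis and vertical above 0.12 rad or horizontal distance between bowl and stand above 0.015 m).
It fails at once if the small bowl, the mallet or the bell is moved over 15 mm (distance of any of small_bowl, mallet, bell from where it was at the start of the episode above 0.015 m).
It also fails if it takes over 64 s, if anything falls off the work surface, if the arm or the gripper's body presses on something with over 40 N, if the wrist force passes 120 N, or if a joint passes its speed limit or range.

### The arm

A 6-joint arm with a two-finger parallel gripper is mounted at the origin on the work surface. World frame = base frame: x ahead of the robot, y to its left, z up, the work surface at z = 0. Lengths are in m, angles in rad, forces in N, time in s.
With the tool pointing down it reaches from about 0.35 to 0.775 m from the base axis. Payload 5.5 kg.
Tool frame: the origin (TCP) lies at the very end of the fingers, on their centre line; the grasp point (between the pads) lies 19 mm behind it; x points along the fingers, y is the direction in which the jaws open and shut, and the axes are right-handed (so a half turn about x gives the same grasp; the last joint's range is limited). The gripper opens to 85 mm and grips with 20 to 120 N. Pads are 22 mm wide; open, the fingers measure 114 mm over their backs; the gripper's body (76 mm by 85 mm) begins 54 mm behind the grasp point. The pads swing forward as they close: fully open they stand 13 mm farther back than shut.
Start: joints at [-1.271, 0.313, 0.046, 1.304, 0, 1.431], TCP at [0.245, -0.52, 0.199] pointing down, gripper open.
Joint ranges: [-2.76, 2.76], [-0.86, 1.69], [-1.03, 1.26], [-2.2, 2.34], [-1.47, 1.5], [-3.14, 3.14]. Speed limits (rad/s): [2.57, 2.57, 3.14, 3.14, 3.14, 3.14].

### API

Orientations are given as a unit quaternion [w, x, y, z].
In Python, from workcell import env gives the robot as it stands.
- The arm moves only by the tool servo_tool, never from a script. Its argument "increments" is a list of rows, each an object with "offset": the shift along the tool's x, y, z in cm, a list of three; "yaw": the turn about the tool's x in degrees. In form: [{"offset": [x, y, z], "yaw": yaw}, ...]. A call has exactly 8 rows; each row is the pose to reach, as a shift and turn from the pose commanded when the call began, along the tool's axes at that moment; what a row does not reach only later rows make up. A row lasts 1/10 s, in which the tool goes at most 50 mm and 8.59 degrees, less where a joint would pass 70% of its speed; a pose out of reach is approached as far as the arm can. A call with a gripper value outside its range is refused whole. "claw" is the opening, from 0 (shut) to 1 (fully open), set as the call begins (left out, the last holds). The fingers move at their own pace and stop on an object; "force" is the grip in N (left out, the last holds). Time passes only in rows, so rows that repeat a pose let the fingers close, or fill a call up. It gives the time, the measured TCP pose, the force and the opening at its end, in the units of the state.
- env.get_state(): the state, without advancing time (a new reading comes with each control period).
- env.read_camera(name): name is "scene" or "top" or "wrist"; returns (picture, depth): 384x512x3 uint8, red, green, blue; 384x512 float32, m along the optical axis (not along the pixel's ray), 0 where there is no reading.
- env.camera_model(name): a dict with "vertical_fov" (degrees; the focal length in pixels is half the picture's height over the tangent of half this angle, whatever the lens; pixels are square), "cx", "cy" (the principal point, pixels), "world_from_camera" (4x4, takes a point from camera to world coordinates). Camera axes: x right, y up, looking along -z (the intrinsics and any distortion apply to the point x, -y, -z); pixel columns grow to the right and rows downward; lengths in m; the calibration is good to about 2 mm. A picture is of the moment at which its call begins: read the wrist's pose just before it. camera_model takes no time and is no camera call; for the wrist camera it gives the pose at the moment of the call.
- env.hand_in(): hands the job in, once; it reports no verdict.
The state is a dict: "clock": time; "joint_pos": joint angles; "qvel": joint speeds; "tau": joint torques, N m; "tcp_pos": TCP position; "orientation": TCP orientation; "wrist_force": force on the tool from outside, world axes, zero at the start; "ft_torque": the same for the moment, N m; "finger_gap": finger opening in m.
Only numpy, scipy, OpenCV 4.12 (cv2) and the standard library are available. Lean on these libraries where they do the work, as an engineer would, in place of code of your own. Each camera call takes 0.05 s, during which the arm holds its last target.

## Working session

There is one attempt and no reset: what is moved stays moved. The work goes in short steps, Python scripts to look and compute and a tool call to move; the robot and the scene stay as the last step left them, time stands still between calls to the robot, and variables do not carry over. Pictures are saved under pics/ and viewed, and the job is handed in when it is done.

Besides the shell and the picture viewer there is one more tool, called after "Call:" in YAML: its name, and indented under it one key for each argument. servo_tool: Moves the arm, as the interface text tells. Its arguments: {"type":"object","properties":{"increments":{"type":"array","items":{"type":"object","properties":{"offset":{"type":"array","items":{"type":"number"}},"yaw":{"type":"number"}}}},"claw":{"type":"number"},"force":{"type":"number"}},"required":["increments"]}

```bash
mkdir -p pics
python3 - <<'E'
from workcell import env
import cv2,numpy as np
for n in ["scene","top"]:
    p,d=env.read_camera(n); m=env.camera_model(n)
    cv2.imwrite(f"pics/{n}0.png",p[:,:,::-1]); np.save(f"{n}_d.npy",d); np.save(f"{n}_p.npy",p)
    print(n,{k:(np.round(v,4).tolist() if not isinstance(v,str) else v) for k,v in m.items()})
print(env.get_state())
E
```

```text
scene {'vertical_fov': 45.9935, 'cx': 257.2421, 'cy': 192.5629, 'world_from_camera': [[-0.5217, -0.537, 0.6629, 1.269], [0.8531, -0.3277, 0.4059, 0.4589], [-0.0007, 0.7773, 0.6291, 0.8377], [0.0, 0.0, 0.0, 1.0]]}
top {'vertical_fov': 52.6833, 'cx': 257.8253, 'cy': 191.7787, 'world_from_camera': [[0.0087, 0.9939, -0.1101, 0.3866], [-0.9999, 0.0073, -0.0129, -0.0017], [-0.012, 0.1102, 0.9938, 0.9945], [0.0, 0.0, 0.0, 1.0]]}
{'clock': 0.1, 'joint_pos': array([-1.27056093e+00,  3.13918314e-01,  4.50947531e-02,  1.30357863e+00,
        1.44919730e-05,  1.43118630e+00]), 'qvel': array([-0.00176557, -0.00141189, -0.000266  ,  0.00050658,  0.00010261,
       -0.00113155]), 'tau': array([ 1.90724313e-03, -4.81726456e+01,  2.99243295e+01,  1.28020754e-02,
       -1.92504922e-04, -4.04995333e-06]), 'tcp_pos': array([ 0.24467726, -0.51979655,  0.19810293]), 'orientation': array([-0.15369192, -0.69003496, -0.1548246 ,  0.69011585]), 'wrist_force': array([ 0.41513726, -0.0397906 , -0.31009528]), 'ft_torque': array([-0.05491365,  0.04948261, -0.00085183]), 'finger_gap': 0.08540914859337148}
```

View pics/top0.png

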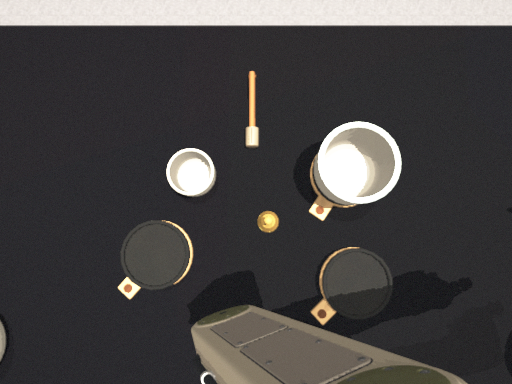

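View pics/scene0.png

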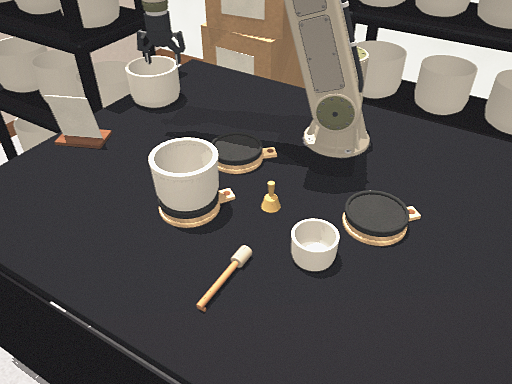

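The big bowl is on the stand at top (357,163), with its tab at (320,208). Two bare look-alike stands are at (157,255) and (357,283), the small bowl is at (190,172), and another pale bowl sits beside the gripper at scene (153,82). Next I measure them.

```bash
cat > h.py <<'E'
import numpy as np,cv2
def K(m): return 192/np.tan(np.radians(m["vertical_fov"])/2)
def pts(d,m):
    f=K(m);v,u=np.mgrid[0:384,0:512]
    c=np.stack([(u-m["cx"])/f*d,-(v-m["cy"])/f*d,-d],-1)
    T=np.array(m["world_from_camera"]);return c@T[:3,:3].T+T[:3,3]
def ray(u,v,z,m):
    f=K(m);T=np.array(m["world_from_camera"])
    r=T[:3,:3]@np.array([(u-m["cx"])/f,-(v-m["cy"])/f,-1]);o=T[:3,3]
    return o+r*(z-o[2])/r[2]
def circ(xy):
    for _ in range(5):
        A=np.c_[2*xy,np.ones(len(xy))];s=np.linalg.lstsq(A,(xy**2).sum(1),rcond=None)[0]
        R=np.sqrt(s[2]+s[0]**2+s[1]**2);e=np.hypot(*(xy-s[:2]).T)-R
        k=abs(e)<max(2*e.std(),.002); xy=xy[k]
    return s[:2],R,e.std(),len(xy)
E
python3 - <<'E'
from workcell import env
from h import *
m=env.camera_model("top");d=np.load("top_d.npy");p=np.load("top_p.npy");P=pts(d,m)
roi=np.zeros(d.shape,bool);roi[110:220,300:415]=1
k=roi&(d>0)&(abs(P[...,2]-.176)<.006)
print("rim depth",k.sum(),np.median(P[k][:,2]),circ(P[k][:,:2]))
# outer rim contour through white mask, cast at z=.176
w=((p.min(2)>110)&roi).astype(np.uint8)
cs=max(cv2.findContours(w,0,cv2.CHAIN_APPROX_NONE)[0],key=cv2.contourArea)[:,0]
q=np.array([ray(u,v,.176,m)[:2] for u,v in cs if v<165]);print("outer upper arc",circ(q))
# tabs: wood/dark spot pixels
hsv=cv2.cvtColor(p,cv2.COLOR_RGB2HSV)
wood=(hsv[...,0]<25)&(hsv[...,1]>60)&(hsv[...,2]>100)
for nm,(u,v) in dict(main=(320,208),A=(128,288),B=(322,312)).items():
    print(nm,ray(u,v,.014,m).round(4),P[v,u].round(4))
for u,v in [(157,255),(357,283)]: print(P[v,u])
ok=P[(d>0)&(P[...,2]>.03)&(P[...,2]<.6)];
crop=cv2.resize(p[100:230,290:420,::-1],None,fx=4,fy=4,interpolation=cv2.INTER_NEAREST);cv2.imwrite("pics/crop.png",crop)
E
```

```text
rim depth 1486 0.17627079057472184 (array([ 0.54405039, -0.20520582]), np.float64(0.08216939314462869), np.float64(0.0037882077977923543), 1486)
outer upper arc (array([ 0.54304309, -0.20673269]), np.float64(0.08938075172400198), np.float64(0.0006398600716750608), 111)
main [ 0.4551 -0.1465  0.014 ] [ 0.4549 -0.1461  0.0166]
A [0.2522 0.3317 0.014 ] [0.2521 0.3317 0.0139]
B [ 0.1994 -0.1491  0.014 ] [ 0.1997 -0.1488  0.0157]
[0.33539239 0.25481925 0.04221129]
[ 0.27372714 -0.22883269  0.0443608 ]
```

View pics/crop.png

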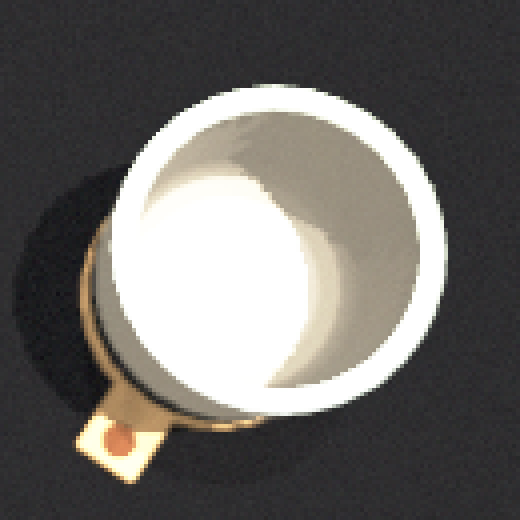

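The crop shows the chosen bowl. Its bright flat rim runs between crop (112,85) and (445,415), and the tab has a brown dot at (119,440) and end corners at (78,443) and (130,482). Fitted radii come out near 82 mm (middle) and 89 mm (outer, 88 expected), and rim height reads 0.176, all as described. Next I get the tab's direction.

Run:
```python
from workcell import env
from h import *
m=env.camera_model("top");c=np.array([.544,-.2055])
a=ray(290+78/4,100+443/4,.014,m)[:2];b=ray(290+130/4,100+482/4,.014,m)[:2];dot=ray(290+119/4,100+440/4,.014,m)[:2]
print(a,b,np.linalg.norm(a-b))
for q in [(a+b)/2,dot]: print(q,np.linalg.norm(q-c),np.degrees(np.arctan2(*(q-c)[::-1])))
e=b-a;print("edge normal",np.degrees(np.arctan2(e[0],-e[1])))
s=env.get_state();from scipy.spatial.transform import Rotation as R
r=R.from_quat(s["orientation"],scalar_first=True).as_matrix();print(r.round(4))
# scene view check of rim centre
ms=env.camera_model("scene");d=np.load("scene_d.npy");P=pts(d,ms)
k=(d>0)&(abs(P[...,2]-.176)<.004)&(np.hypot(P[...,0]-.544,P[...,1]+.2055)<.12)&(np.load("scene_p.npy").min(2)>110)
print(circ(P[k][:,:2]))
k=(d>0)&(P[...,2]>.05)&(P[...,2]<.19)&(P[...,0]>.1)&(P[...,0]<.5)&(P[...,1]<-.35);print("near start",k.sum(),P[k].min(0),P[k].max(0)) if k.any() else 0
```

```text
[ 0.44792592 -0.1199174 ] [ 0.4236135  -0.15245865] 0.040620520657227786
[ 0.43576971 -0.13618802] 0.12852216564476668 147.36401372208763
[ 0.450028  -0.1457804] 0.1113425672925843 147.56386945186668
edge normal -36.7643725252604
[[-5.000e-04  4.258e-01 -9.048e-01]
 [ 1.500e-03 -9.048e-01 -4.258e-01]
 [-1.000e+00 -1.600e-03 -2.000e-04]]
(array([ 0.54732351, -0.20490672]), np.float64(0.08222434445472836), np.float64(0.0035954738676494524), 577)
near start 2968 [ 0.10004709 -0.96480543  0.05000141] [ 0.49994855 -0.62061181  0.18822703]
```

Call:
servo_tool:
  claw: 0
  force: 20
  increments:
    - {"offset": [-2, 0, 0], "yaw": 0}
    - {"offset": [-4, 0, 0], "yaw": 0}
    - {"offset": [-6, -1, -1.6], "yaw": 0}
    - {"offset": [-6, -3, -4.8], "yaw": 0}
    - {"offset": [-6, -5, -8], "yaw": 0}
    - {"offset": [-6, -7, -11.2], "yaw": 0}
    - {"offset": [-6, -9, -14.4], "yaw": 0}
    - {"offset": [-6, -11, -17.6], "yaw": 0}

```text
clock: 0.9
tcp_pos: [0.3576, -0.3443, 0.2585]
orientation: [-0.154, -0.69, -0.154, 0.69]
wrist_force: [0.6, -0.1, 0.7]
finger_gap: 0.0003
```

Call:
servo_tool:
  increments:
    - {"offset": [0, -2, -3.2], "yaw": 0}
    - {"offset": [0, -4, -6.4], "yaw": 0}
    - {"offset": [0, -6, -9.6], "yaw": 0}
    - {"offset": [0, -8, -12.8], "yaw": 0}
    - {"offset": [0, -10, -16], "yaw": 0}
    - {"offset": [0, -11.66, -18.56], "yaw": 0}
    - {"offset": [0, -11.66, -18.56], "yaw": 0}
    - {"offset": [0, -11.66, -18.56], "yaw": 0}

```text
clock: 1.7
tcp_pos: [0.4754, -0.1608, 0.2585]
orientation: [-0.155, -0.69, -0.155, 0.69]
wrist_force: [-0.5, -1.0, -0.4]
finger_gap: 0.0005
```

Call:
servo_tool:
  increments:
    - {"offset": [1, 0, 0], "yaw": 0}
    - {"offset": [2, 0, 0], "yaw": 0}
    - {"offset": [3, 0, 0], "yaw": 0}
    - {"offset": [4, 0, 0], "yaw": 0}
    - {"offset": [5, 0, 0], "yaw": 0}
    - {"offset": [6, 0, 0], "yaw": 0}
    - {"offset": [7, 0, 0], "yaw": 0}
    - {"offset": [7, 0, 0], "yaw": 0}

```text
clock: 2.5
tcp_pos: [0.4746, -0.1609, 0.1872]
orientation: [-0.154, -0.689, -0.155, 0.691]
wrist_force: [-0.9, -0.7, 0.4]
finger_gap: 0.0001
```

Run:
```python
from workcell import env
import cv2,numpy as np
F=[env.get_state()["wrist_force"]]
ims=[]
for n,(a,b) in {"scene":(100,120),"top":(90,280),"wrist":(0,0)}.items():
    p,d=env.read_camera(n); F.append(env.get_state()["wrist_force"])
    p=p[:,:,::-1]
    ims.append(cv2.resize(p,(400,300)) if n=="wrist" else cv2.resize(p[a:a+120,b:b+160],(400,300)))
cv2.imwrite("pics/near.png",np.vstack([np.hstack(ims[:2]),np.hstack([ims[2],ims[2]*0])]))
print(np.round(F,2))
```

```text
[[-0.94 -0.73  0.41]
 [ 0.82 -0.15 -0.03]
 [ 0.21 -0.31  0.2 ]
 [ 0.2  -0.21  0.23]]
```

View pics/near.png

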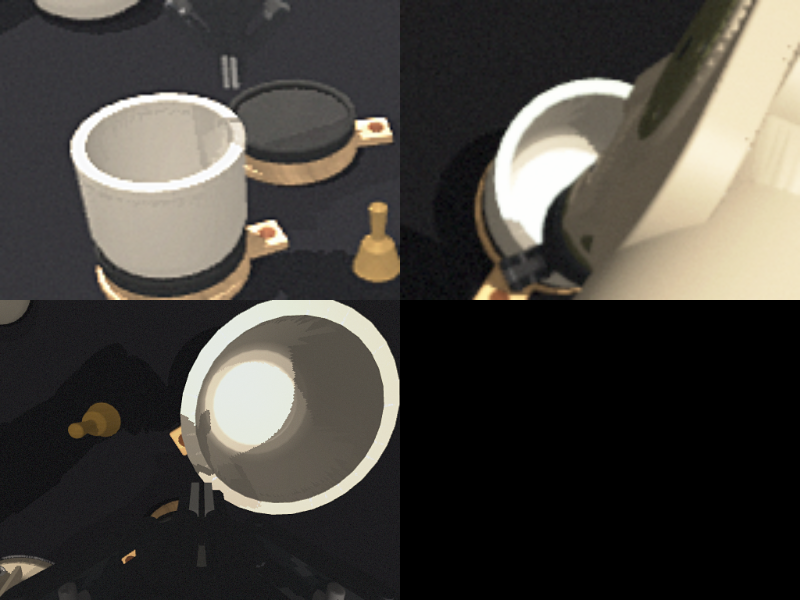

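Run:
```python
from workcell import env
from h import *
s=env.get_state();print(s["tcp_pos"],s["clock"])
c=np.array([.5445,-.2055]);a=np.radians(147);r0=np.r_[c+.082*np.array([np.cos(a),np.sin(a)]),.176]
for n in ["scene","wrist"]:
    m=env.camera_model(n);T=np.linalg.inv(np.array(m["world_from_camera"]));f=K(m)
    for nm,X in dict(tcp=s["tcp_pos"],rim0=r0).items():
        q=T[:3,:3]@X+T[:3,3];u=m["cx"]+f*q[0]/-q[2];v=m["cy"]-f*q[1]/-q[2];print(n,nm,round(u,1),round(v,1),-q[2].round(3))
p,d=env.read_camera("wrist");m=env.camera_model("wrist");P=pts(d,m)
k=(d>0)&(abs(P[...,2]-.176)<.004)&(p.min(2)>90)&(np.hypot(P[...,0]-.544,P[...,1]+.2055)<.12);print(k.sum(),circ(P[k][:,:2]))
o=p[150:384,150:400,::-1];cv2.imwrite("pics/w1.png",cv2.resize(o,None,fx=2.4,fy=2.4))
p,d=env.read_camera("scene");cv2.imwrite("pics/s1.png",cv2.resize(p[80:200,120:280,::-1],(800,600)))
m=env.camera_model("scene");P=pts(d,m)
for v in range(120,145,3):print(v,[tuple(P[v,u].round(3)) for u in (210,212,214)])
```

```text
[ 0.47572601 -0.16138854  0.18916621] 2.65
scene tcp 213.4 144.8 1.186
scene rim0 213.9 149.1 1.194
wrist tcp 259.8 224.2 0.19
wrist rim0 258.9 216.4 0.203
15489 (array([ 0.5451908 , -0.20537197]), np.float64(0.08211159494276872), np.float64(0.003511537989451573), 15488)
120 [(np.float64(0.481), np.float64(-0.162), np.float64(0.266)), (np.float64(0.483), np.float64(-0.155), np.float64(0.269)), (np.float64(0.482), np.float64(-0.149), np.float64(0.27))]
123 [(np.float64(0.484), np.float64(-0.161), np.float64(0.259)), (np.float64(0.482), np.float64(-0.156), np.float64(0.259)), (np.float64(0.475), np.float64(-0.155), np.float64(0.257))]
126 [(np.float64(0.485), np.float64(-0.161), np.float64(0.25)), (np.float64(0.484), np.float64(-0.155), np.float64(0.252)), (np.float64(0.477), np.float64(-0.154), np.float64(0.249))]
129 [(np.float64(0.486), np.float64(-0.161), np.float64(0.243)), (np.float64(0.481), np.float64(-0.158), np.float64(0.241)), (np.float64(0.479), np.float64(-0.153), np.float64(0.242))]
132 [(np.float64(0.488), np.float64(-0.16), np.float64(0.235)), (np.float64(0.484), np.float64(-0.157), np.float64(0.234)), (np.float64(0.484), np.float64(-0.15), np.float64(0.236))]
135 [(np.float64(0.204), np.float64(-0.385), np.float64(0.004)), (np.float64(0.2), np.float64(-0.38), np.float64(0.003)), (np.float64(0.195), np.float64(-0.375), np.float64(0.003))]
138 [(np.float64(0.219), np.float64(-0.375), np.float64(0.003)), (np.float64(0.214), np.float64(-0.37), np.float64(0.002)), (np.float64(0.213), np.float64(-0.362), np.float64(0.004))]
141 [(np.float64(0.24), np.float64(-0.359), np.float64(0.007)), (np.float64(0.295), np.float64(-0.307), np.float64(0.054)), (np.float64(0.293), np.float64(-0.301), np.float64(0.056))]
144 [(np.float64(0.464), np.float64(-0.182), np.float64(0.179)), (np.float64(0.461), np.float64(-0.177), np.float64(0.178)), (np.float64(0.296), np.float64(-0.299), np.float64(0.046))]
```

View pics/w1.png

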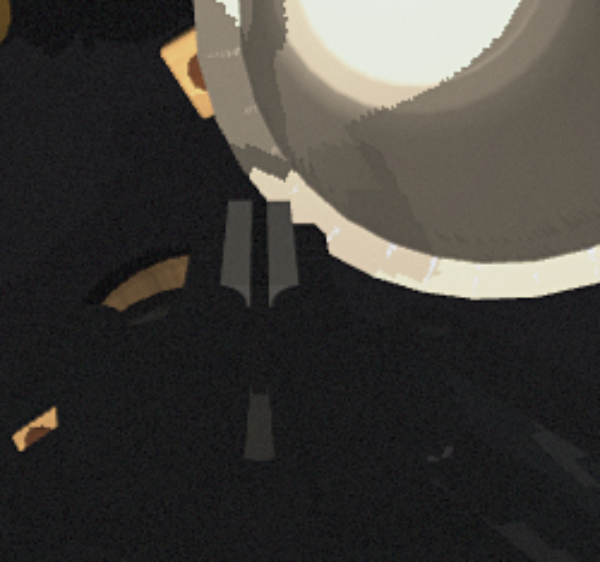

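View pics/s1.png

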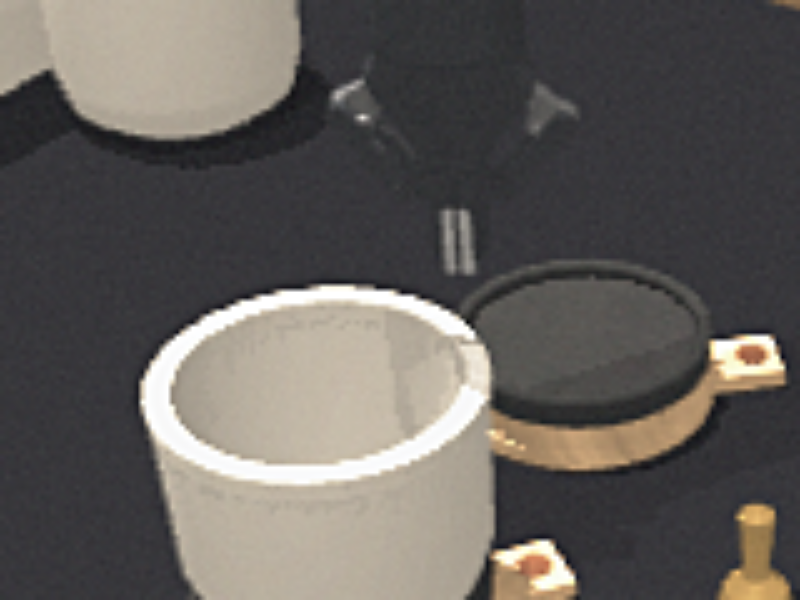

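Run:
```python
from workcell import env
from h import *
s=env.get_state();print(s["tcp_pos"],s["finger_gap"],s["clock"])
p,d=env.read_camera("wrist");m=env.camera_model("wrist");P=pts(d,m)
for v in range(226,275,4):print(v,[(tuple(P[v,u].round(3).tolist()),p[v,u].tolist()) for u in (250,266)])
for i in range(5):
  env.read_camera("top");s=env.get_state();print(s["tcp_pos"].round(4),s["wrist_force"].round(2))
```

```text
[ 0.47595002 -0.16148846  0.18947393] -0.0001172242149711035 2.75
226 [((0.396, -0.186, 0.001), [28, 24, 28]), ((0.472, -0.168, 0.177), [221, 208, 182])]
230 [((0.391, -0.189, 0.001), [26, 25, 24]), ((0.47, -0.169, 0.178), [219, 205, 180])]
234 [((0.483, -0.152, 0.227), [75, 74, 68]), ((0.487, -0.159, 0.228), [60, 60, 57])]
238 [((0.484, -0.152, 0.233), [71, 68, 64]), ((0.487, -0.159, 0.232), [69, 70, 63])]
242 [((0.484, -0.152, 0.238), [71, 69, 66]), ((0.487, -0.159, 0.238), [70, 68, 63])]
246 [((0.484, -0.152, 0.241), [71, 71, 66]), ((0.486, -0.159, 0.24), [72, 72, 67])]
250 [((0.483, -0.153, 0.244), [71, 70, 66]), ((0.487, -0.159, 0.245), [74, 74, 72])]
254 [((0.484, -0.153, 0.249), [78, 73, 70]), ((0.487, -0.159, 0.248), [77, 76, 70])]
258 [((0.483, -0.153, 0.252), [72, 71, 68]), ((0.487, -0.159, 0.253), [72, 68, 67])]
262 [((0.484, -0.153, 0.256), [70, 68, 68]), ((0.487, -0.159, 0.256), [72, 70, 65])]
266 [((0.484, -0.153, 0.258), [70, 67, 64]), ((0.486, -0.159, 0.258), [71, 71, 65])]
270 [((0.483, -0.153, 0.26), [84, 82, 77]), ((0.486, -0.159, 0.26), [77, 72, 68])]
274 [((0.485, -0.152, 0.266), [25, 22, 24]), ((0.487, -0.158, 0.266), [23, 22, 24])]
[ 0.4759 -0.1615  0.1894] [-0.28  0.26  0.02]
[ 0.4758 -0.1615  0.1894] [-0.27  0.26 -0.06]
[ 0.4758 -0.1614  0.1893] [ 0.46 -0.05  0.64]
[ 0.4757 -0.1614  0.1892] [ 0.17 -0.18 -0.06]
[ 0.4756 -0.1614  0.1891] [ 0.2   0.4  -0.08]
```

Both cameras put the visible fingertips near z 0.226, about 37 mm above the reported TCP, with the xy agreeing. The height of first touch is therefore uncertain, so I'll feel down in small steps using the force reading.

Call:
servo_tool:
  increments:
    - {"offset": [0.1, 0, 0], "yaw": 0}
    - {"offset": [0.2, 0, 0], "yaw": 0}
    - {"offset": [0.4, 0, 0], "yaw": 0}
    - {"offset": [0.6, 0, 0], "yaw": 0}
    - {"offset": [0.8, 0, 0], "yaw": 0}
    - {"offset": [1.0, 0, 0], "yaw": 0}
    - {"offset": [1.2, 0, 0], "yaw": 0}
    - {"offset": [1.2, 0, 0], "yaw": 0}

```text
clock: 3.85
tcp_pos: [0.4753, -0.1612, 0.1765]
orientation: [-0.154, -0.69, -0.154, 0.69]
wrist_force: [0.2, -0.4, -0.9]
finger_gap: -0.0001
```

Call:
servo_tool:
  increments:
    - {"offset": [0.1, 0, 0], "yaw": 0}
    - {"offset": [0.2, 0, 0], "yaw": 0}
    - {"offset": [0.3, 0, 0], "yaw": 0}
    - {"offset": [0.4, 0, 0], "yaw": 0}
    - {"offset": [0.5, 0, 0], "yaw": 0}
    - {"offset": [0.6, 0, 0], "yaw": 0}
    - {"offset": [0.6, 0, 0], "yaw": 0}
    - {"offset": [0.6, 0, 0], "yaw": 0}

```text
clock: 4.65
tcp_pos: [0.4755, -0.1613, 0.1709]
orientation: [0.154, 0.69, 0.154, -0.69]
wrist_force: [-0.9, 0.3, -0.0]
finger_gap: 0.0001
```

```bash
cat > st.py <<'E'
from workcell import env
import numpy as np
F=[];X=[]
for i in range(6):
  env.read_camera("top");s=env.get_state();F.append(s["wrist_force"]);X.append(s["tcp_pos"])
print(np.mean(F,0).round(2),np.mean(X,0).round(4),s["clock"])
E
python3 st.py
```

```text
[-0.05  0.34 -0.01] [ 0.4756 -0.1614  0.1709] 4.95
```

Call:
servo_tool:
  increments:
    - {"offset": [0.3, 0, 0], "yaw": 0}
    - {"offset": [0.6, 0, 0], "yaw": 0}
    - {"offset": [0.8, 0, 0], "yaw": 0}
    - {"offset": [1.0, 0, 0], "yaw": 0}
    - {"offset": [1.2, 0, 0], "yaw": 0}
    - {"offset": [1.2, 0, 0], "yaw": 0}
    - {"offset": [1.2, 0, 0], "yaw": 0}
    - {"offset": [1.2, 0, 0], "yaw": 0}

```text
clock: 5.75
tcp_pos: [0.4756, -0.1614, 0.159]
orientation: [0.154, 0.69, 0.154, -0.69]
wrist_force: [0.6, 1.0, -0.3]
finger_gap: -0.0
```

Run:
```python
from workcell import env
from h import *
s=env.get_state();print(s["tcp_pos"],s["wrist_force"],s["clock"])
p,d=env.read_camera("wrist");m=env.camera_model("wrist");P=pts(d,m)
for v in range(222,250,3):print(v,[(tuple(P[v,u].round(3).tolist()),p[v,u].tolist()) for u in (250,266)])
cv2.imwrite("pics/w2.png",cv2.resize(p[150:384,150:400,::-1],None,fx=2.4,fy=2.4))
p,d=env.read_camera("scene");cv2.imwrite("pics/s2.png",cv2.resize(p[80:200,120:280,::-1],(800,600)))
s=env.get_state();print(s["tcp_pos"],s["wrist_force"],s["clock"])
```

```text
[ 0.47559337 -0.16140362  0.15899699] [ 0.55955     1.01054358 -0.29297428] 5.75
222 [((0.482, -0.152, 0.178), [98, 91, 81]), ((0.481, -0.163, 0.166), [89, 83, 74])]
225 [((0.479, -0.153, 0.177), [99, 92, 81]), ((0.482, -0.163, 0.172), [89, 82, 73])]
228 [((0.478, -0.154, 0.177), [102, 95, 84]), ((0.482, -0.162, 0.178), [95, 89, 80])]
231 [((0.476, -0.155, 0.177), [98, 92, 81]), ((0.48, -0.163, 0.177), [100, 94, 82])]
234 [((0.483, -0.152, 0.197), [68, 64, 64]), ((0.487, -0.159, 0.197), [72, 69, 67])]
237 [((0.483, -0.152, 0.201), [74, 71, 68]), ((0.486, -0.159, 0.2), [71, 69, 67])]
240 [((0.483, -0.152, 0.204), [72, 71, 66]), ((0.486, -0.159, 0.204), [72, 71, 69])]
243 [((0.483, -0.152, 0.208), [72, 70, 66]), ((0.487, -0.159, 0.207), [75, 74, 67])]
246 [((0.483, -0.152, 0.21), [73, 71, 66]), ((0.486, -0.159, 0.21), [74, 73, 68])]
249 [((0.483, -0.153, 0.213), [71, 70, 65]), ((0.486, -0.159, 0.212), [74, 72, 69])]
[ 0.47561442 -0.16138676  0.15903028] [-0.62166273  0.68062686 -0.06595968] 5.85
```

View pics/s2.png

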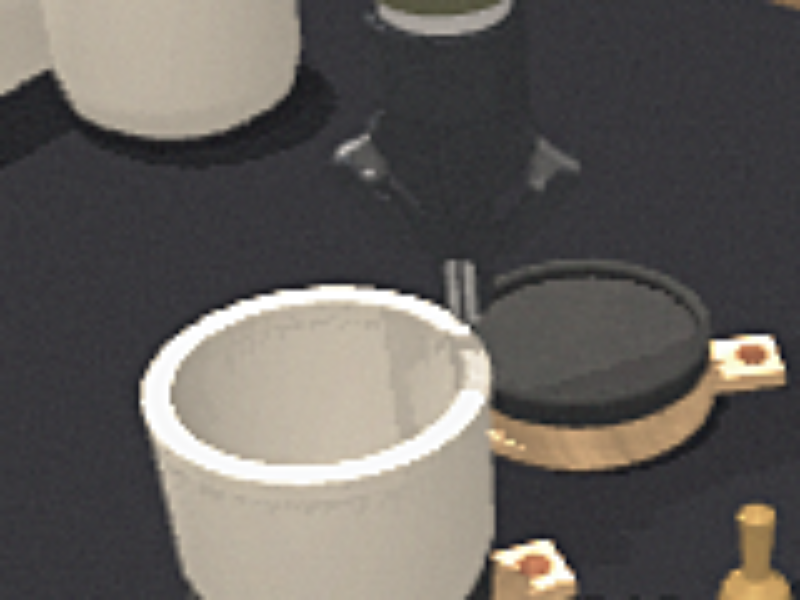

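The scene view shows the fingertips at crop (463,315), still roughly 15–19 mm above the rim. I'll go on down.

Call:
servo_tool:
  increments:
    - {"offset": [0.2, 0, 0], "yaw": 0}
    - {"offset": [0.4, 0, 0], "yaw": 0}
    - {"offset": [0.6, 0, 0], "yaw": 0}
    - {"offset": [0.8, 0, 0], "yaw": 0}
    - {"offset": [1.0, 0, 0], "yaw": 0}
    - {"offset": [1.2, 0, 0], "yaw": 0}
    - {"offset": [1.2, 0, 0], "yaw": 0}
    - {"offset": [1.2, 0, 0], "yaw": 0}

```text
clock: 6.65
tcp_pos: [0.4755, -0.1613, 0.1469]
orientation: [-0.154, -0.69, -0.154, 0.69]
wrist_force: [0.4, -0.0, -0.4]
finger_gap: -0.0
```

```bash
python3 st.py
```

```text
[ 0.45  0.23 -0.13] [ 0.4756 -0.1614  0.147 ] 6.95
```

Call:
servo_tool:
  increments:
    - {"offset": [0.1, 0, 0], "yaw": 0}
    - {"offset": [0.2, 0, 0], "yaw": 0}
    - {"offset": [0.3, 0, 0], "yaw": 0}
    - {"offset": [0.4, 0, 0], "yaw": 0}
    - {"offset": [0.5, 0, 0], "yaw": 0}
    - {"offset": [0.5, 0, 0], "yaw": 0}
    - {"offset": [0.5, 0, 0], "yaw": 0}
    - {"offset": [0.5, 0, 0], "yaw": 0}

```text
clock: 7.75
tcp_pos: [0.4755, -0.1614, 0.142]
orientation: [0.154, 0.69, 0.154, -0.69]
wrist_force: [-0.8, 0.8, 3.2]
finger_gap: -0.0001
```

```bash
python3 st.py
```

```text
[-0.97  0.74  3.33] [ 0.4755 -0.1613  0.142 ] 8.05
```

```bash
cat > look.py <<'E'
import sys
from workcell import env
from h import *
t=sys.argv[1]
s=env.get_state();m=env.camera_model("wrist");p,d=env.read_camera("wrist");P=pts(d,m)
k=(d>0)&(abs(P[...,2]-.172)<.012)&(p.min(2)>60)&(abs(np.hypot(P[...,0]-.5445,P[...,1]+.2055)-.082)<.004)
Q=P[k];A=np.c_[Q[:,:2]-[.5445,-.2055],np.ones(len(Q))];co=np.linalg.lstsq(A,Q[:,2],rcond=None)[0]
k=(d>0)&(abs(P[...,2]-.172)<.007)&(p.min(2)>60)&(np.hypot(P[...,0]-.5445,P[...,1]+.2055)<.11)
print("rim plane tilt x,y,z0",co.round(4),len(Q),"circle",circ(P[k][:,:2]))
a=cv2.resize(p[150:330,150:390,::-1],(400,300))
p,d=env.read_camera("scene");b=cv2.resize(p[110:200,140:260,::-1],(400,300))
cv2.imwrite(f"pics/{t}.png",np.hstack([a,b]));s=env.get_state();print(s["tcp_pos"].round(4),s["wrist_force"].round(2),s["clock"])
E
python3 look.py c1
```

```text
rim plane tilt x,y,z0 [-0.0012  0.0016  0.1754] 6554 circle (array([ 0.54333899, -0.2022419 ]), np.float64(0.07879453329966503), np.float64(0.0030670365970567365), 12677)
[ 0.4755 -0.1613  0.1419] [-1.61  0.96  3.82] 8.15
```

View pics/c1.png

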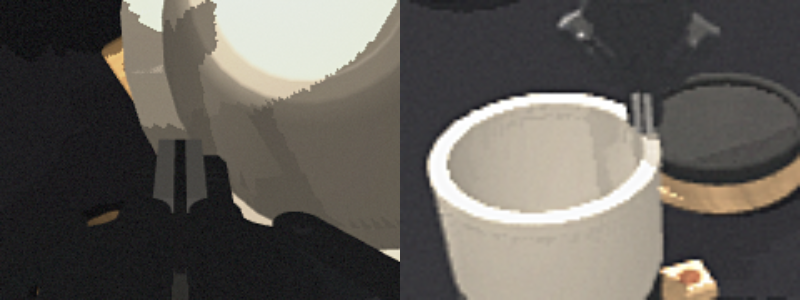

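Contact is confirmed: about 3.5 N, rim level, z about 1.5 mm lower, and the fingertips sit on the rim at wrist crop (180,140). Next I compute the lap rows.

```bash
cat > lap.py <<'E'
import numpy as np
c=np.array([.5447,-.2054]);a0=147.0;R=.082
y=np.array([.4258,-.9048]);z=np.array([-.9048,-.4258])
pt=lambda t:c+R*np.array([np.cos(np.radians(t)),np.sin(np.radians(t))])
import json
for k in range(12):
    s=a0-32*k;o=pt(s)
    print(k,s,"end",pt(s-32).round(4),[ [round(float((pt(s-4*i)-o)@y*100),2),round(float((pt(s-4*i)-o)@z*100),2)] for i in range(1,9)])
E
python3 lap.py
```

```text
0 147.0 end [ 0.51   -0.1311] [[-0.28, -0.5], [-0.53, -1.01], [-0.75, -1.54], [-0.92, -2.09], [-1.06, -2.64], [-1.15, -3.21], [-1.21, -3.78], [-1.23, -4.35]]
1 115.0 end [ 0.5547 -0.124 ] [[0.02, -0.57], [0.08, -1.14], [0.19, -1.7], [0.33, -2.26], [0.5, -2.8], [0.72, -3.33], [0.97, -3.85], [1.26, -4.34]]
2 83.0 end [ 0.5963 -0.1417] [[0.32, -0.47], [0.68, -0.92], [1.06, -1.35], [1.47, -1.74], [1.91, -2.11], [2.38, -2.44], [2.86, -2.75], [3.37, -3.01]]
3 51.0 end [ 0.6222 -0.1787] [[0.52, -0.23], [1.06, -0.42], [1.61, -0.58], [2.17, -0.7], [2.74, -0.78], [3.31, -0.81], [3.88, -0.81], [4.45, -0.77]]
4 19.0 end [ 0.6246 -0.2238] [[0.57, 0.08], [1.13, 0.2], [1.68, 0.36], [2.21, 0.56], [2.73, 0.79], [3.24, 1.07], [3.72, 1.37], [4.19, 1.71]]
5 -13.0 end [ 0.6027 -0.2634] [[0.44, 0.37], [0.85, 0.77], [1.23, 1.2], [1.58, 1.65], [1.9, 2.12], [2.18, 2.62], [2.43, 3.13], [2.64, 3.67]]
6 -45.0 end [ 0.5631 -0.2853] [[0.17, 0.54], [0.31, 1.1], [0.41, 1.66], [0.47, 2.23], [0.48, 2.81], [0.46, 3.38], [0.4, 3.95], [0.3, 4.51]]
7 -77.0 end [ 0.518  -0.2829] [[-0.14, 0.55], [-0.32, 1.1], [-0.54, 1.63], [-0.79, 2.14], [-1.08, 2.64], [-1.4, 3.11], [-1.75, 3.56], [-2.14, 3.98]]
8 -109.0 end [ 0.481 -0.257] [[-0.41, 0.4], [-0.85, 0.76], [-1.32, 1.1], [-1.8, 1.4], [-2.31, 1.67], [-2.83, 1.9], [-3.37, 2.09], [-3.92, 2.25]]
9 -141.0 end [ 0.4633 -0.2154] [[-0.56, 0.12], [-1.13, 0.19], [-1.7, 0.23], [-2.27, 0.23], [-2.84, 0.19], [-3.41, 0.11], [-3.97, -0.01], [-4.52, -0.17]]
10 -173.0 end [ 0.4704 -0.1707] [[-0.54, -0.2], [-1.06, -0.43], [-1.56, -0.7], [-2.05, -1.01], [-2.51, -1.35], [-2.95, -1.72], [-3.36, -2.11], [-3.74, -2.54]]
11 -205.0 end [ 0.5    -0.1366] [[-0.35, -0.45], [-0.67, -0.93], [-0.95, -1.42], [-1.2, -1.94], [-1.42, -2.47], [-1.59, -3.02], [-1.73, -3.57], [-1.82, -4.14]]
```

Call:
servo_tool:
  increments:
    - {"offset": [0.03, 0, 0], "yaw": 0}
    - {"offset": [0.06, 0, 0], "yaw": 0}
    - {"offset": [0.1, 0, 0], "yaw": 0}
    - {"offset": [0.12, 0, 0], "yaw": 0}
    - {"offset": [0.12, 0, 0], "yaw": 0}
    - {"offset": [0.12, 0, 0], "yaw": 0}
    - {"offset": [0.12, 0, 0], "yaw": 0}
    - {"offset": [0.12, 0, 0], "yaw": 0}

```text
clock: 8.95
tcp_pos: [0.4755, -0.1613, 0.1407]
orientation: [0.154, 0.69, 0.154, -0.69]
wrist_force: [-1.6, 1.5, 3.1]
finger_gap: 0.0002
```

Call:
servo_tool:
  increments:
    - {"offset": [0, -0.28, -0.5], "yaw": 0}
    - {"offset": [0, -0.53, -1.01], "yaw": 0}
    - {"offset": [0, -0.75, -1.54], "yaw": 0}
    - {"offset": [0, -0.92, -2.09], "yaw": 0}
    - {"offset": [0, -1.06, -2.64], "yaw": 0}
    - {"offset": [0, -1.15, -3.21], "yaw": 0}
    - {"offset": [0, -1.21, -3.78], "yaw": 0}
    - {"offset": [0, -1.23, -4.35], "yaw": 0}

```text
clock: 9.75
tcp_pos: [0.5099, -0.1313, 0.1406]
orientation: [-0.154, -0.69, -0.154, 0.69]
wrist_force: [-1.5, -1.3, 2.6]
finger_gap: 0.0
```

```bash
python3 look.py c2
```

```text
rim plane tilt x,y,z0 [-0.0011  0.0011  0.1742] 6144 circle (array([ 0.54584949, -0.20223671]), np.float64(0.08002703831069077), np.float64(0.0035072944608006296), 10846)
[ 0.5106 -0.131   0.1406] [0.41 1.03 2.99] 9.85
```

Call:
servo_tool:
  increments:
    - {"offset": [0, 0.02, -0.57], "yaw": 0}
    - {"offset": [0, 0.08, -1.14], "yaw": 0}
    - {"offset": [0, 0.19, -1.7], "yaw": 0}
    - {"offset": [0, 0.33, -2.26], "yaw": 0}
    - {"offset": [0, 0.5, -2.8], "yaw": 0}
    - {"offset": [0, 0.72, -3.33], "yaw": 0}
    - {"offset": [0, 0.97, -3.85], "yaw": 0}
    - {"offset": [0, 1.26, -4.34], "yaw": 0}

```text
clock: 10.65
tcp_pos: [0.5548, -0.1245, 0.1406]
orientation: [0.154, 0.69, 0.154, -0.69]
wrist_force: [-1.6, 0.7, 3.8]
finger_gap: 0.0002
```

```bash
python3 look.py c3
```

```text
rim plane tilt x,y,z0 [-0.0015  0.0012  0.1742] 4693 circle (array([ 0.54814671, -0.20120788]), np.float64(0.07903025920457413), np.float64(0.0033052054092703605), 9227)
[ 0.5556 -0.1247  0.1407] [0.57 1.79 4.1 ] 10.75
```

View pics/c3.png

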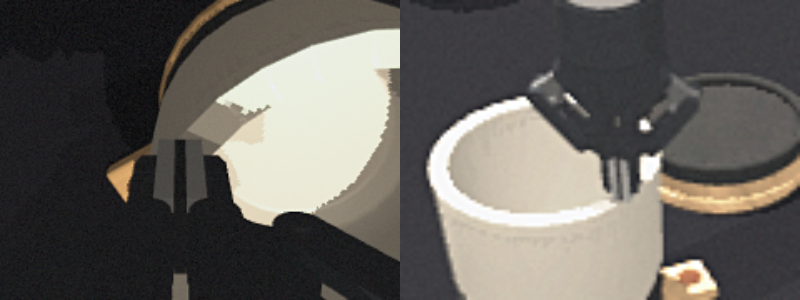

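Call:
servo_tool:
  increments:
    - {"offset": [0, 0.32, -0.47], "yaw": 0}
    - {"offset": [0, 0.68, -0.92], "yaw": 0}
    - {"offset": [0, 1.06, -1.35], "yaw": 0}
    - {"offset": [0, 1.47, -1.74], "yaw": 0}
    - {"offset": [0, 1.91, -2.11], "yaw": 0}
    - {"offset": [0, 2.38, -2.44], "yaw": 0}
    - {"offset": [0, 2.86, -2.75], "yaw": 0}
    - {"offset": [0, 3.37, -3.01], "yaw": 0}

```text
clock: 11.55
tcp_pos: [0.5964, -0.1425, 0.1407]
orientation: [0.154, 0.69, 0.154, -0.69]
wrist_force: [-1.6, 0.1, 3.3]
finger_gap: 0.0003
```

Call:
servo_tool:
  increments:
    - {"offset": [0, 0.52, -0.23], "yaw": 0}
    - {"offset": [0, 1.06, -0.42], "yaw": 0}
    - {"offset": [0, 1.61, -0.58], "yaw": 0}
    - {"offset": [0, 2.17, -0.7], "yaw": 0}
    - {"offset": [0, 2.74, -0.78], "yaw": 0}
    - {"offset": [0, 3.31, -0.81], "yaw": 0}
    - {"offset": [0, 3.88, -0.81], "yaw": 0}
    - {"offset": [0, 4.45, -0.77], "yaw": 0}

```text
clock: 12.35
tcp_pos: [0.6221, -0.1797, 0.1407]
orientation: [0.154, 0.69, 0.154, -0.69]
wrist_force: [-0.4, 1.5, 3.1]
finger_gap: 0.0
```

```bash
python3 look.py c4
```

```text
rim plane tilt x,y,z0 [-0.0003  0.0004  0.1742] 2665 circle (array([ 0.55281219, -0.20237492]), np.float64(0.07812493557907398), np.float64(0.002957805863591601), 4700)
[ 0.6223 -0.1805  0.1407] [ 0.79 -0.8   3.29] 12.45
```

View pics/c4.png

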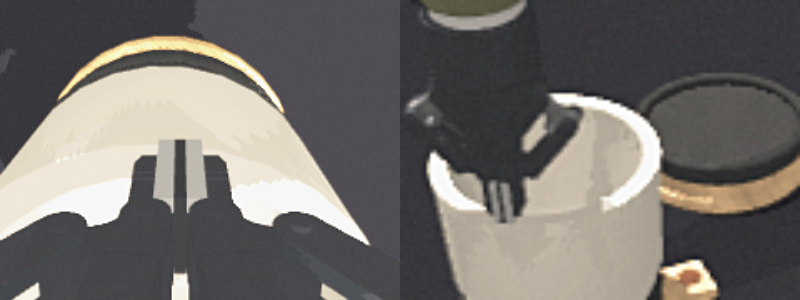

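The fingers are still on the rim and the force is a steady 3.2 N or so. I'll continue round.

Call:
servo_tool:
  increments:
    - {"offset": [0, 0.57, 0.08], "yaw": 0}
    - {"offset": [0, 1.13, 0.2], "yaw": 0}
    - {"offset": [0, 1.68, 0.36], "yaw": 0}
    - {"offset": [0, 2.21, 0.56], "yaw": 0}
    - {"offset": [0, 2.73, 0.79], "yaw": 0}
    - {"offset": [0, 3.24, 1.07], "yaw": 0}
    - {"offset": [0, 3.72, 1.37], "yaw": 0}
    - {"offset": [0, 4.19, 1.71], "yaw": 0}

```text
clock: 13.25
tcp_pos: [0.6242, -0.225, 0.1408]
orientation: [0.154, 0.69, 0.154, -0.69]
wrist_force: [0.3, 2.3, 3.6]
finger_gap: -0.0001
```

Call:
servo_tool:
  increments:
    - {"offset": [0, 0.44, 0.37], "yaw": 0}
    - {"offset": [0, 0.85, 0.77], "yaw": 0}
    - {"offset": [0, 1.23, 1.2], "yaw": 0}
    - {"offset": [0, 1.58, 1.65], "yaw": 0}
    - {"offset": [0, 1.9, 2.12], "yaw": 0}
    - {"offset": [0, 2.18, 2.62], "yaw": 0}
    - {"offset": [0, 2.43, 3.13], "yaw": 0}
    - {"offset": [0, 2.64, 3.67], "yaw": 0}

```text
clock: 14.05
tcp_pos: [0.602, -0.2644, 0.1408]
orientation: [0.154, 0.69, 0.154, -0.69]
wrist_force: [0.7, 1.7, 3.5]
finger_gap: -0.0
```

```bash
python3 look.py c5
python3 - <<'E'
from workcell import env
from h import *
for n in("scene","top"):
    m=env.camera_model(n);p,d=env.read_camera(n);P=pts(d,m)
    k=(d>0)&(abs(P[...,2]-.174)<.004)&(np.hypot(P[...,0]-.544,P[...,1]+.2055)<.12)&(p.min(2)>90);print(n,circ(P[k][:,:2]),P[k][:,2].mean())
E
```

```text
rim plane tilt x,y,z0 [ 0.0014 -0.0009  0.1743] 5497 circle (array([ 0.54860674, -0.20637786]), np.float64(0.07984628561608657), np.float64(0.0034146614565051057), 10020)
[ 0.6014 -0.265   0.1408] [-0.41 -1.37  3.82] 14.15
scene (array([ 0.54710975, -0.20448201]), np.float64(0.08180630836110099), np.float64(0.0034215589765629723), 589) 0.17504340135447397
top (array([ 0.54439748, -0.20525908]), np.float64(0.0820959476096641), np.float64(0.003612515893783373), 785) 0.17340483538223742
```

View pics/c5.png

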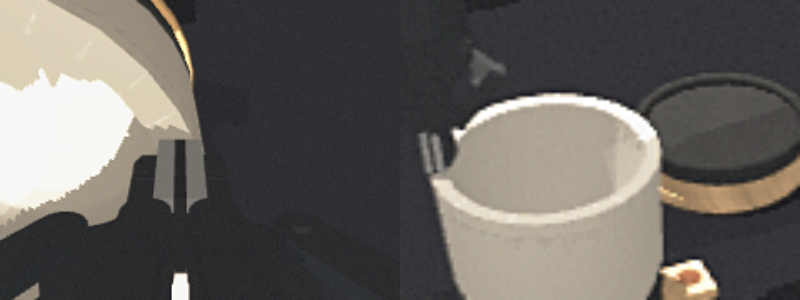

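The bowl hasn't shifted: each camera's centre fit is within 0.5 mm of its first one. Continuing.

Call:
servo_tool:
  increments:
    - {"offset": [0, 0.17, 0.54], "yaw": 0}
    - {"offset": [0, 0.31, 1.1], "yaw": 0}
    - {"offset": [0, 0.41, 1.66], "yaw": 0}
    - {"offset": [0, 0.47, 2.23], "yaw": 0}
    - {"offset": [0, 0.48, 2.81], "yaw": 0}
    - {"offset": [0, 0.46, 3.38], "yaw": 0}
    - {"offset": [0, 0.4, 3.95], "yaw": 0}
    - {"offset": [0, 0.3, 4.51], "yaw": 0}

```text
clock: 15.05
tcp_pos: [0.5623, -0.2862, 0.1408]
orientation: [0.154, 0.69, 0.154, -0.69]
wrist_force: [1.8, 0.2, 3.7]
finger_gap: -0.0004
```

Call:
servo_tool:
  increments:
    - {"offset": [0, -0.14, 0.55], "yaw": 0}
    - {"offset": [0, -0.32, 1.1], "yaw": 0}
    - {"offset": [0, -0.54, 1.63], "yaw": 0}
    - {"offset": [0, -0.79, 2.14], "yaw": 0}
    - {"offset": [0, -1.08, 2.64], "yaw": 0}
    - {"offset": [0, -1.4, 3.11], "yaw": 0}
    - {"offset": [0, -1.75, 3.56], "yaw": 0}
    - {"offset": [0, -2.14, 3.98], "yaw": 0}

```text
clock: 15.85
tcp_pos: [0.5171, -0.2835, 0.1407]
orientation: [-0.154, -0.69, -0.154, 0.69]
wrist_force: [2.6, -0.9, 4.0]
finger_gap: -0.0002
```

```bash
python3 look.py c6
```

```text
rim plane tilt x,y,z0 [ 0.0015 -0.0002  0.1743] 7164 circle (array([ 0.54554391, -0.20772754]), np.float64(0.07926951096888969), np.float64(0.003358853926041764), 14036)
[ 0.5163 -0.2832  0.1407] [-0.75  0.    4.6 ] 15.95
```

View pics/c6.png

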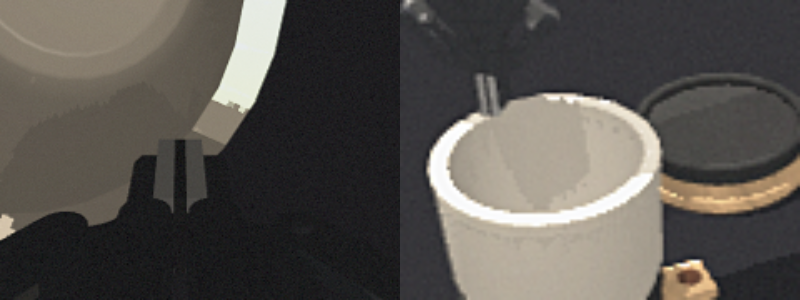

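Call:
servo_tool:
  increments:
    - {"offset": [0, -0.41, 0.4], "yaw": 0}
    - {"offset": [0, -0.85, 0.76], "yaw": 0}
    - {"offset": [0, -1.32, 1.1], "yaw": 0}
    - {"offset": [0, -1.8, 1.4], "yaw": 0}
    - {"offset": [0, -2.31, 1.67], "yaw": 0}
    - {"offset": [0, -2.83, 1.9], "yaw": 0}
    - {"offset": [0, -3.37, 2.09], "yaw": 0}
    - {"offset": [0, -3.92, 2.25], "yaw": 0}

```text
clock: 16.75
tcp_pos: [0.4801, -0.2573, 0.1407]
orientation: [-0.154, -0.69, -0.154, 0.69]
wrist_force: [1.5, -1.4, 3.9]
finger_gap: -0.0001
```

Call:
servo_tool:
  increments:
    - {"offset": [0, -0.56, 0.12], "yaw": 0}
    - {"offset": [0, -1.13, 0.19], "yaw": 0}
    - {"offset": [0, -1.7, 0.23], "yaw": 0}
    - {"offset": [0, -2.27, 0.23], "yaw": 0}
    - {"offset": [0, -2.84, 0.19], "yaw": 0}
    - {"offset": [0, -3.41, 0.11], "yaw": 0}
    - {"offset": [0, -3.97, -0.01], "yaw": 0}
    - {"offset": [0, -4.52, -0.17], "yaw": 0}

```text
clock: 17.55
tcp_pos: [0.4625, -0.2155, 0.1407]
orientation: [-0.154, -0.69, -0.154, 0.69]
wrist_force: [0.2, -2.7, 2.9]
finger_gap: 0.0
```

Call:
servo_tool:
  increments:
    - {"offset": [0, -0.54, -0.2], "yaw": 0}
    - {"offset": [0, -1.06, -0.43], "yaw": 0}
    - {"offset": [0, -1.56, -0.7], "yaw": 0}
    - {"offset": [0, -2.05, -1.01], "yaw": 0}
    - {"offset": [0, -2.51, -1.35], "yaw": 0}
    - {"offset": [0, -2.95, -1.72], "yaw": 0}
    - {"offset": [0, -3.36, -2.11], "yaw": 0}
    - {"offset": [0, -3.74, -2.54], "yaw": 0}

```text
clock: 18.35
tcp_pos: [0.4698, -0.1708, 0.1406]
orientation: [-0.154, -0.69, -0.154, 0.69]
wrist_force: [-1.4, -2.2, 4.4]
finger_gap: 0.0001
```

Call:
servo_tool:
  increments:
    - {"offset": [0, -0.35, -0.45], "yaw": 0}
    - {"offset": [0, -0.51, -0.69], "yaw": 0}
    - {"offset": [0, -0.6, -0.83], "yaw": 0}
    - {"offset": [0, -0.67, -0.93], "yaw": 0}
    - {"offset": [0, -0.67, -0.93], "yaw": 0}
    - {"offset": [0, -0.67, -0.93], "yaw": 0}
    - {"offset": [0, -0.67, -0.93], "yaw": 0}
    - {"offset": [0, -0.67, -0.93], "yaw": 0}

```text
clock: 19.15
tcp_pos: [0.4754, -0.1611, 0.1407]
orientation: [0.154, 0.69, 0.154, -0.69]
wrist_force: [-0.1, -0.4, 3.5]
finger_gap: 0.0
```

```bash
python3 look.py c7
```

```text
rim plane tilt x,y,z0 [-0.0009  0.0014  0.1742] 6555 circle (array([ 0.54328933, -0.20229331]), np.float64(0.078941724019134), np.float64(0.0031452376662186405), 12318)
[ 0.4754 -0.1611  0.1407] [-0.12  0.1   3.51] 19.25
```

View pics/c7.png

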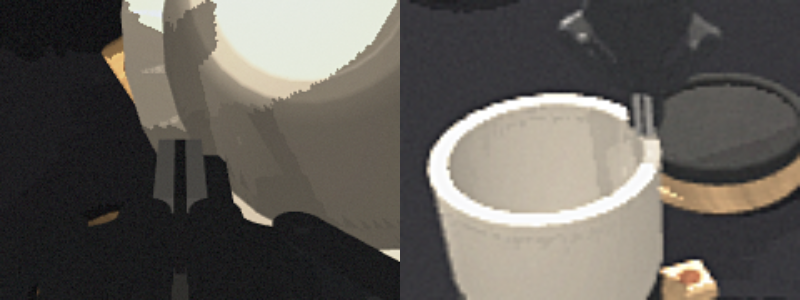

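The fingers are back at the starting spot over the tab and still touching, at 3.5 N. I'll slide a few more degrees to be sure the tab stretch is covered, then lift.

Call:
servo_tool:
  increments:
    - {"offset": [0, -0.2, -0.32], "yaw": 0}
    - {"offset": [0, -0.4, -0.64], "yaw": 0}
    - {"offset": [0, -0.4, -0.64], "yaw": 0}
    - {"offset": [0, -0.4, -0.64], "yaw": 0}
    - {"offset": [-0.15, -0.4, -0.64], "yaw": 0}
    - {"offset": [-0.3, -0.4, -0.64], "yaw": 0}
    - {"offset": [-0.45, -0.4, -0.64], "yaw": 0}
    - {"offset": [-0.6, -0.4, -0.64], "yaw": 0}

```text
clock: 20.05
tcp_pos: [0.4789, -0.1546, 0.1463]
orientation: [-0.154, -0.69, -0.155, 0.69]
wrist_force: [-0.7, -0.4, -0.1]
finger_gap: -0.0002
```

Call:
servo_tool:
  increments:
    - {"offset": [-0.5, 0, 0], "yaw": 0}
    - {"offset": [-1.5, 0, 0], "yaw": 0}
    - {"offset": [-3, 0, 0], "yaw": 0}
    - {"offset": [-5, 0, 0], "yaw": 0}
    - {"offset": [-7, 0, 0], "yaw": 0}
    - {"offset": [-9, 0, 0], "yaw": 0}
    - {"offset": [-11, 0, 0], "yaw": 0}
    - {"offset": [-12, 0, 0], "yaw": 0}

```text
clock: 20.85
tcp_pos: [0.4801, -0.1553, 0.2692]
orientation: [0.155, 0.691, 0.154, -0.689]
wrist_force: [0.3, -0.1, 0.4]
finger_gap: 0.0
```

Call:
servo_tool:
  increments:
    - {"offset": [0, 1, 1.6], "yaw": 0}
    - {"offset": [0, 3, 4.8], "yaw": 0}
    - {"offset": [0, 5, 8], "yaw": 0}
    - {"offset": [0, 7, 11.2], "yaw": 0}
    - {"offset": [0, 9, 14.4], "yaw": 0}
    - {"offset": [0, 11, 17.6], "yaw": 0}
    - {"offset": [0, 11, 17.6], "yaw": 0}
    - {"offset": [0, 11, 17.6], "yaw": 0}

```text
clock: 21.65
tcp_pos: [0.3665, -0.3298, 0.2666]
orientation: [0.153, 0.69, 0.154, -0.69]
wrist_force: [0.6, 0.1, -0.0]
finger_gap: 0.0
```

Run:
```python
from workcell import env
from h import *
ims=[]
for n in("scene","top"):
    m=env.camera_model(n);p,d=env.read_camera(n);P=pts(d,m);ims.append(cv2.resize(p[:,:,::-1],(400,300)))
    k=(d>0)&(abs(P[...,2]-.176)<.006)&(np.hypot(P[...,0]-.544,P[...,1]+.2055)<.12)&(p.min(2)>110)
    Q=P[k];A=np.c_[Q[:,:2]-[.5445,-.2055],np.ones(len(Q))];print(n,circ(Q[:,:2]),np.median(Q[:,2]),np.linalg.lstsq(A,Q[:,2],rcond=None)[0])
cv2.imwrite("pics/end.png",np.hstack(ims));s=env.get_state();print(s["tcp_pos"],s["wrist_force"],s["clock"])
```

```text
scene (array([ 0.5474895 , -0.20459532]), np.float64(0.08223385129646862), np.float64(0.003402165967484148), 801) 0.17820363363869662 [-0.00039531 -0.00063543  0.17732541]
top (array([ 0.544032  , -0.20521771]), np.float64(0.08214764425456028), np.float64(0.003767195790616102), 1493) 0.1763015801206299 [-1.78922461e-03 -5.15918790e-05  1.76158104e-01]
[ 0.36731484 -0.32869242  0.26672879] [-0.05744105 -0.66325238 -0.29545725] 21.75
```

View pics/end.png

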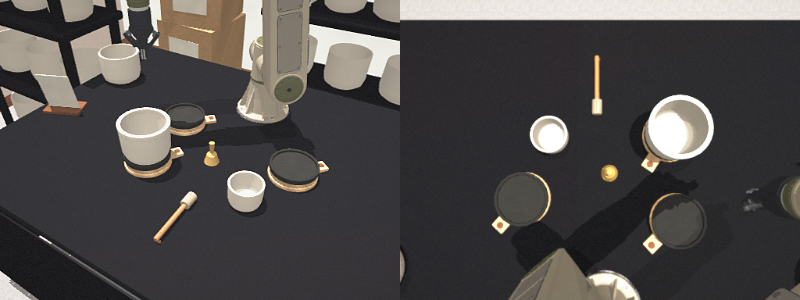

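The final pictures show the bowl upright and centred at top (680,128), with the small bowl, mallet and bell where they were and the hand away at the right edge. The rim height is back to 0.176. Handing in.

```bash
python3 -c "
from workcell import env
print(env.hand_in())"
```

```text
the job is handed in; nothing more can be done
None
```

I ran the closed fingertips once clockwise round the rim of the big bowl on the farthest stand, starting and ending over its tab, then lifted off and moved the hand away. The job is handed in after about 22 s of the 64 s allowed; no verdict was reported.

- **Touch:** The upward force read about 2.6–4.6 N at every check during the lap. The rim sank about 2–3 mm, well short of the cushion's stop.
- **Bowl at the end:** The rim height is back to 0.176 m and level (slope under 0.002). The centre is within about 0.5 mm of where it started in both cameras.
- **Other things:** In the last pictures the small bowl, mallet and bell look unmoved; I judged that by eye and did not measure it.
- **Disagreement, fingertip height:** The visible fingertips ended about 36 mm above the reported tool point. I found the rim by force instead, touching at a reported z of about 0.142–0.147 m rather than 0.176 m.
- **Disagreement, other measurements:** The two cameras differ by about 3 mm in x on the bowl's centre. Estimates of the tab's direction ranged over about 4 degrees, so I slid a few degrees past the start before lifting.
- **Unreliable check:** The wrist camera's circle fits during the lap were off because they picked up the bowl's walls, so I disregarded them.

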